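# Close and clamp the pressure filter

## Task

Close the pressure filter on the bench: set its lid home in the mouth of the barrel and let go of it, swing the clamp arm over it right up to its stop, then wind the handwheel clockwise by its crank until the foot bears on the lid and the wheel has gone firm, taking a push of about 14 N at the crank, and no tighter. Let go at the end, and leave the other things on the bench where they stand.

Things in the scene. Friction and masses are not known exactly. Their poses are not given: they have to be found in the camera images.
- mouth (a point): centre of the barrel's open mouth, level with its rim, 92 mm above the bench. The fixed filter: steel base plate 140 x 270 mm, upright steel barrel (outside 90, bore about 79 mm), hinge column 85 mm to one side (165 mm tall, the arm on it), C-shaped catch 85 mm to the other, 198 mm tall. Frame: z up, y from the hinge column to the catch, x towards the closed back of the catch
- lid_boss (a point): middle of the boss of the loose lid: a steel disc 96 mm across, 10 mm thick, with an upright round boss 30 mm across and 28 mm tall on top and a black plug 73.6 mm across, 8 mm deep underneath; about 0.4 kg. This point is 14 mm above the disc's top and 24 mm above its underside. The lid stands upright on the bench on its plug; home, its disc lies on the barrel's rim
- lid: the same loose lid; origin at the centre of the plug's underside, 32 mm below lid_boss; z up
- clamp_hinge (a point): point on the clamp arm's vertical hinge axis, at mid height of the arm. The arm is a level steel bar 24 mm wide and 18 mm thick, its underside 165 mm above the bench
- clamp (a joint): swing of the clamp arm in rad: 0 = shut, over the barrel and in the catch, against its stop; grows anticlockwise seen from above as it opens (starts about 2, clear of the barrel). The hinge is stiff: about 5 N at the arm's post moves it, and it stays where it is left. Winding the wheel clockwise holds the shut arm against its stop
- clamp_post (a point): middle of the black upright round post, 14 mm across and 42 mm tall, on the free end of the arm, 205 mm from the hinge axis and 120 mm from the handwheel's axis; the arm is swung by it. It stands on the arm's top, 183 mm above the bench, and does not spin
- hub (a point): centre of the handwheel, in the plane of its rim. The steel wheel (117 mm over all, rim 13 mm thick, three spokes) tops a vertical screw through the arm, 85 mm from the hinge axis, and swings with the arm. Clockwise seen from above winds wheel, screw and foot down, 16 mm a turn
- crank_grip (a point): middle of the wheel's crank: a black upright round grip, 16 mm across and 46 mm tall, on the rim 50 mm from the wheel's axis. It spins freely on its pin, so it can be held and carried round in a circle without turning the hand. This point is 33 mm above the plane of the rim, the grip's foot 10 mm above it; it sinks with the wheel
- spindle: screw with a sprung swivel foot (33 mm disc) below; sinks as the wheel is wound. How far down the foot is set varies: with the arm shut it is 3 to 17 mm clear of the boss of a lid that is home. Turned slowly and running free, the wheel drags with about 8 N at the crank; once the foot bears on the lid the push climbs, to the right 14 N within a quarter turn. The wheel stays where it is left
- beaker: bystander: glass beaker, 72 mm across, 85 mm tall; may stand beside the lid; origin at the centre of its underside
- petri: bystander: clear round dish, 83 mm across, 26 mm tall; origin at the centre of its underside
- reagent: bystander: amber bottle, 64 mm across, 125 mm tall; origin at the centre of its underside
- jar: bystander: small glass jar, 56 mm across, 75 mm tall; origin at the centre of its underside
- washbottle: bystander: white wash bottle, 72 mm across, 172 mm tall; origin at the centre of its underside
- marker: bystander: blue marker pen lying on the bench, 125 mm long, 14 mm thick; origin at its middle
Things that resemble listed ones, but are neither listed nor needed, are in the scene too. Of the things like the lid, leave any that is turquoise or yellow; of the rest the smaller one is meant.

How it is judged:
By the outcome, as a careful person would: the job done as asked, in the order asked, and still so for the second after the job is handed in, with the robot touching nothing.
It also fails if it takes over 72 s, if anything falls off the work surface, if the arm or the gripper's body presses on something with over 40 N, if the wrist force passes 120 N, or if a joint passes its speed limit or range.

## Robot

A 6-joint arm with a two-finger parallel gripper is mounted at the origin on the work surface. World frame = base frame: x ahead of the robot, y to its left, z up, the work surface at z = 0. Lengths are in m, angles in degrees, forces in N, time in s.
With the tool pointing down it reaches from about 0.4 to 0.825 m from the base axis. Payload 7 kg.
Tool frame: the origin (TCP) lies between the finger pads; the fingertips stand 19 mm ahead of it and the grasp point (between the pads) is the TCP; z points along the fingers, y is the line along which they close (so a half turn about z gives the same grasp; the last joint's range is limited). The gripper opens to 88 mm and grips with 3 to 60 N. Pads are 19 mm wide; open, the fingers measure 130 mm over their backs; the gripper's body (78 mm by 193 mm) begins 47 mm behind the grasp point.
Start: joints at [90.533, 20.546, 0.682, 0, -70.136, -16.507], TCP at [0.186, 0.649, 0.246] pointing down, gripper open.
Joint ranges: [-176.03, 176.03], [-82.01, 121.73], [-58.28, 71.71], [-173.87, 95.51], [-174.79, -0.11], [-173.66, 173.66]. Speed limits (degrees/s): [136.94, 136.94, 172.46, 180, 180, 180].

## Interface

Orientations are given as [roll, pitch, yaw] about the fixed x, y, z axes, in that order (R = Rz(yaw) Ry(pitch) Rx(roll)).
In Python, from plant import get_obs, snapshot, close_job, spot_in, spot_point gives the robot as it stands.
- The arm moves only by the tool play_rows, never from a script. Its argument "plan" is a list of rows, each a list of 6 numbers: the shift along the tool's x, y, z in cm, then the turn, a rotation vector about the tool's x, y, z in degrees. A call has 1 to 20 rows; each row shifts and turns the commanded pose from where the row before left it, along the tool's axes as they then stand; what a row does not reach is not made up. A row lasts 1/12 s, in which the tool goes at most 41.7 mm and 7.16 degrees, less where a joint would pass 70% of its speed; a pose out of reach is approached as far as the arm can. A call is refused whole if a number of a shift passes 4.17 or a number of a turn 7.16, either way. A call with a gripper value outside its range is refused whole. "grip" is the finger opening in cm, from 0 to 8.76, set as the call begins (left out, the last holds). The fingers move at their own pace and stop on an object; the grip force is fixed at half the most. Time passes only in rows, so rows that do not move let the fingers close. It gives the time, the measured TCP pose, the force, the opening and the grip force at its end, in the units of the state.
- get_obs(): the state, without advancing time (a new reading comes with each control period).
- snapshot(name): name is "scene" or "top" or "wrist"; returns a dict with "frame" (400x640x3 uint8, red, green, blue), "fx", "fy", "cx", "cy" (pixels), "position" and "attitude" of the camera in the world. Camera axes: x right, y down, z forward; pixel columns grow to the right and rows downward; lengths in m; the calibration is good to about 2 mm. The wrist camera is an equidistant fisheye: a pixel r from the principal point sees the ray r / f radians off the axis. A picture is of the moment at which its call begins. There is no depth.
- close_job(): hands the job in; it is judged then, once.
Trained networks look in the newest picture that a camera, given by its name, has taken for a name from the list of things; names that differ only in an ending like _2 or _b are one class to them, and where a whole thing is asked for, a point or a joint stands for the part that bears it (a point fixed in the world has none). Each returns a list of dicts, best first, with "score" (0 to 1); they miss things now and then, are a little off and sometimes report something else, mostly with a low value. They report only what shows in the picture. A call takes as long as a camera call. They do not tell look-alikes from the thing itself.
- spot_in(camera, thing): "position" ([x, y, z] in m, in world coordinates, good to about 4 mm: the middle of the surface that is visible of it).
- spot_point(camera, thing): "position" ([x, y, z] in m, in world coordinates, good to about 4 mm: a listed point, or the origin of a listed thing).
The state is a dict: "clock": time; "joint_pos": joint angles; "qvel": joint speeds; "tau": joint torques, N m; "tool_pos": TCP position; "orientation": TCP orientation; "force": force on the tool from outside, world axes, zero at the start; "moment": the same for the moment, N m; "opening": finger opening in m; "gripper_force": force on a finger pad.
Only numpy, scipy, OpenCV 4.12 (cv2) and the standard library are available. Lean on these libraries where they do the work, as an engineer would, in place of code of your own. Each camera call takes 0.05 s, during which the arm holds its last target. There are 200 camera calls.

## Working session

There is one attempt and no reset: what is moved stays moved. The work goes in short steps, Python scripts to look and compute and a tool call to move; the robot and the scene stay as the last step left them, time stands still between calls to the robot, and variables do not carry over. Pictures are saved under pics/ and viewed, at most 10 in all, crops included, and the job is handed in when it is done.

Besides the shell and the picture viewer there is one more tool, called after "Emit:" by a JSON object that holds its "name" and its "arguments". play_rows: Moves the arm, as the interface text tells. Its arguments: {"type":"object","properties":{"plan":{"type":"array","items":{"type":"array","items":{"type":"number"}}},"grip":{"type":"number"}},"required":["plan"]}

```bash
mkdir -p pics; ls; python3 - <<'E'
from plant import *
import cv2,numpy as np
o=get_obs();print(o)
for c in ["scene","top"]:
    s=snapshot(c);cv2.imwrite(f"pics/{c}0.png",s["frame"][:,:,::-1]);print(c,s["position"],s["attitude"],s["fx"])
    for t in ["mouth","lid_boss","clamp_hinge","clamp_post","hub","crank_grip","lid"]:
        print(t,[(np.round(d["position"],3).tolist(),round(d["score"],2)) for d in spot_point(c,t)][:5])
    for t in ["beaker","petri","reagent","jar","washbottle","marker"]:
        print(t,[(np.round(d["position"],3).tolist(),round(d["score"],2)) for d in spot_point(c,t)][:2])
E
```

```text
pics
{'clock': 0.0, 'joint_pos': array([ 9.05318070e+01,  2.05904888e+01,  6.31940811e-01, -2.12362348e-02,
       -7.01356236e+01, -1.65051235e+01]), 'qvel': array([ 0.07589412, -0.02631448,  0.00579275, -0.05767232,  0.01973032,
       -0.11103533]), 'tau': array([-2.31169741e-05, -5.82719135e+01,  2.93046659e+01,  6.99694633e+00,
        6.94145914e-03, -1.62413630e-04]), 'tool_pos': array([0.18566398, 0.64846737, 0.24461591]), 'orientation': array([ 1.79904037e+02, -7.61631207e-03, -1.59805425e+01]), 'force': array([-0.00554646, -0.1796482 , -0.67783064]), 'moment': array([ 0.01074958, -0.00184281, -0.01971009]), 'gripper_force': 0.0, 'opening': 0.08756916707425069}
scene [1.12787877 0.11499976 1.17676216] [-148.19732936    0.51760765  100.38072998] 376.77045542839664
mouth [([0.608, 0.125, 0.095], 0.66)]
lid_boss [([0.506, -0.152, 0.047], 0.78), ([0.304, 0.287, 0.045], 0.75), ([0.46, 0.305, 0.033], 0.73), ([0.361, 0.449, 0.032], 0.58)]
clamp_hinge [([0.689, 0.1, 0.173], 0.56)]
clamp_post []
hub [([0.681, 0.012, 0.215], 0.94)]
crank_grip [([0.71, 0.048, 0.249], 0.48)]
lid [([0.46
[... 647 characters left out ...]
0.034], 0.68), ([0.671, 0.402, -0.003], 0.3)]
clamp_hinge [([0.684, 0.098, 0.173], 0.71)]
clamp_post [([0.669, -0.107, 0.206], 0.95), ([0.462, -0.388, 0.0], 0.5)]
hub [([0.68, 0.01, 0.219], 0.58)]
crank_grip [([0.67, -0.112, 0.205], 0.65), ([0.712, 0.045, 0.25], 0.42)]
lid [([0.301, 0.296, 0.002], 0.97), ([0.503, -0.151, 0.005], 0.92), ([0.364, 0.451, 0.0], 0.88), ([0.466, 0.309, 0.002], 0.7)]
beaker [([0.543, 0.378, -0.004], 0.83)]
petri [([0.386, 0.135, -0.0], 0.95)]
reagent [([0.672, 0.401, -0.002], 0.71)]
jar [([0.465, -0.385, -0.001], 0.76), ([0.683, 0.012, 0.155], 0.27)]
washbottle [([0.632, -0.439, -0.0], 0.93), ([0.465, -0.387, -0.002], 0.36)]
marker [([0.377, -0.292, -0.001], 0.45)]
```

View pics/scene0.png

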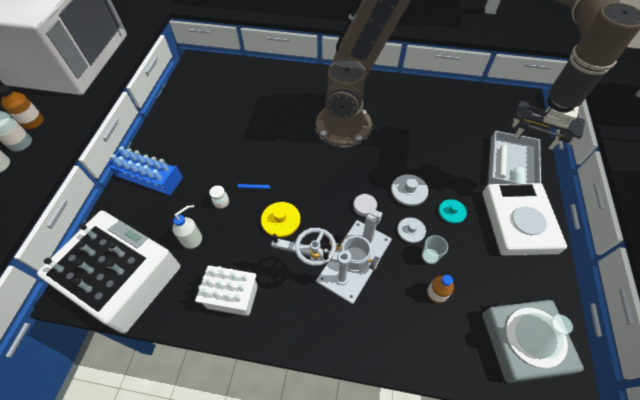

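View pics/top0.png

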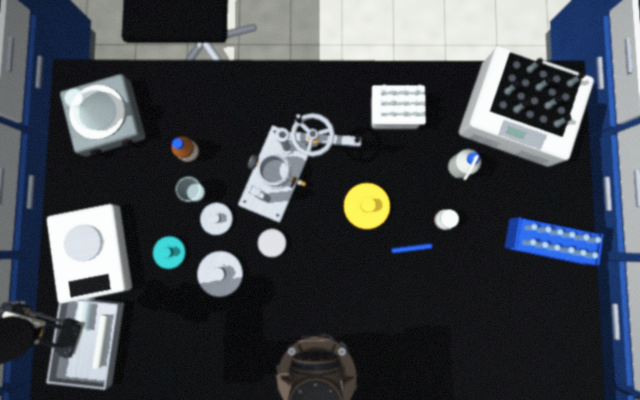

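The scene shows the steel lids at about (410,190), which is the large one, and (411,230), the small one. The yellow and turquoise lids are look-alikes. The filter is at (355,255) with its wheel at (315,245), and the beaker at (435,250) stands beside the small lid. The top view agrees, with the small lid at (216,218), so the lid I want is at about (0.464, 0.307).

```bash
cat > h.py <<'E'
from plant import *
import numpy as np, cv2
from scipy.spatial.transform import Rotation as Ro
def plan(p,yaw,n,start=None):
    """equal rows taking the tool from start (x,y,z,yaw | measured) to p,yaw pointing down"""
    if start is None:
        o=get_obs(); p0=o["tool_pos"]; R0=Ro.from_euler("xyz",o["orientation"],degrees=True)
    else: p0=np.array(start[:3]); R0=Ro.from_euler("xyz",[180,0,start[3]],degrees=True)
    R1=Ro.from_euler("xyz",[180,0,yaw],degrees=True)
    w=(R0.inv()*R1).as_rotvec()/n
    S=sum(Ro.from_rotvec(w*k).as_matrix() for k in range(n))
    v=np.linalg.solve(S,R0.inv().apply(np.array(p)-p0))
    print(n,"rows",np.round(v*100,2).tolist(),np.round(np.degrees(w),2).tolist())
def st():
    o=get_obs(); print("t%.2f"%o["clock"],np.round(o["tool_pos"],4),np.round(o["orientation"],1),"F",np.round(o["force"],1),"op %.4f gf %.1f"%(o["opening"],o["gripper_force"]),"J",np.round(o["joint_pos"]))
def spots(c,*names,n=4):
    s=snapshot(c)
    for t in names: print(c,t,[(np.round(d["position"],3).tolist(),round(d["score"],2)) for d in spot_point(c,t)][:n])
    return s
E
python3 -c "
from h import *
plan([.464,.307,.16],40,17)"
```

```text
17 rows [1.3, 2.37, 0.5] [-0.0, 0.0, -3.29]
```

Emit:
{"name": "play_rows", "arguments": {"plan": [[1.3, 2.37, 0.5, 0, 0, -3.29], [1.3, 2.37, 0.5, 0, 0, -3.29], [1.3, 2.37, 0.5, 0, 0, -3.29], [1.3, 2.37, 0.5, 0, 0, -3.29], [1.3, 2.37, 0.5, 0, 0, -3.29], [1.3, 2.37, 0.5, 0, 0, -3.29], [1.3, 2.37, 0.5, 0, 0, -3.29], [1.3, 2.37, 0.5, 0, 0, -3.29], [1.3, 2.37, 0.5, 0, 0, -3.29], [1.3, 2.37, 0.5, 0, 0, -3.29], [1.3, 2.37, 0.5, 0, 0, -3.29], [1.3, 2.37, 0.5, 0, 0, -3.29], [1.3, 2.37, 0.5, 0, 0, -3.29], [1.3, 2.37, 0.5, 0, 0, -3.29], [1.3, 2.37, 0.5, 0, 0, -3.29], [1.3, 2.37, 0.5, 0, 0, -3.29], [1.3, 2.37, 0.5, 0, 0, -3.29], [0, 0, 0, 0, 0, 0]], "grip": 6.0}}

```text
clock: 2.9
tool_pos: [0.4669, 0.3042, 0.1595]
orientation: [180.0, 0.1, 40.0]
force: [0.1, 0.7, 0.5]
opening: 0.0601
gripper_force: 0.0
```

```bash
python3 -c "
from h import *
st()
s=spots('wrist','lid_boss','lid','beaker')
cv2.imwrite('pics/w1.png',s['frame'][:,:,::-1]); print(s['position'],s['attitude'])
spots('top','lid_boss','beaker')
"
```

```text
t2.90 [0.4669 0.3042 0.1595] [1.8e+02 1.0e-01 4.0e+01] F [0.1 0.7 0.5] op 0.0601 gf 0.0 J [ 53.  14. -21.   0. -55.  77.]
wrist lid_boss [([0.365, 0.444, 0.032], 0.92), ([0.464, 0.31, 0.033], 0.83)]
wrist lid [([0.364, 0.445, 0.001], 0.76), ([0.462, 0.311, -0.001], 0.62)]
wrist beaker [([0.547, 0.379, 0.003], 0.98)]
[0.52102526 0.34930895 0.29957275] [ 1.64873081e+02 -2.23551885e-02 -4.99603097e+01]
top lid_boss [([0.361, 0.448, 0.033], 0.94), ([0.298, 0.294, 0.041], 0.91), ([0.507, -0.15, 0.049], 0.8), ([0.468, 0.312, 0.034], 0.72)]
top beaker [([0.542, 0.375, -0.003], 0.84)]
```

```bash
python3 -c "
from h import *
plan([.464,.309,.041],40,8)"
```

```text
8 rows [0.02, -0.02, 1.5] [-0.0, -0.0, 0.0]
```

Emit:
{"name": "play_rows", "arguments": {"plan": [[0.02, -0.02, 2.0, 0, 0, 0], [0.02, -0.02, 2.0, 0, 0, 0], [0.02, -0.02, 2.0, 0, 0, 0], [0.02, -0.02, 2.0, 0, 0, 0], [0.02, -0.02, 1.5, 0, 0, 0], [0.02, -0.02, 1.0, 0, 0, 0], [0.02, -0.02, 1.0, 0, 0, 0], [0.02, -0.02, 0.5, 0, 0, 0], [0, 0, 0, 0, 0, 0]]}}

```text
clock: 4.0
tool_pos: [0.464, 0.3085, 0.0399]
orientation: [180.0, 0.1, 40.0]
force: [0.0, -0.9, 0.1]
opening: 0.0598
gripper_force: 0.0
```

Emit:
{"name": "play_rows", "arguments": {"plan": [[0, 0, 0, 0, 0, 0], [0, 0, 0, 0, 0, 0], [0, 0, 0, 0, 0, 0], [0, 0, 0, 0, 0, 0], [0, 0, 0, 0, 0, 0], [0, 0, 0, 0, 0, 0]], "grip": 1.5}}

```text
clock: 4.5
tool_pos: [0.4646, 0.3085, 0.041]
orientation: [180.0, -0.0, 40.0]
force: [0.7, -0.5, 2.1]
opening: 0.0294
gripper_force: 30.0
```

Emit:
{"name": "play_rows", "arguments": {"plan": [[0, 0, -1.0, 0, 0, 0], [0, 0, -2.5, 0, 0, 0], [0, 0, -3, 0, 0, 0], [0, 0, -3, 0, 0, 0], [0, 0, -3, 0, 0, 0], [0, 0, -3, 0, 0, 0], [0, 0, -3, 0, 0, 0], [0, 0, -2.5, 0, 0, 0], [0, 0, 0, 0, 0, 0]]}}

```text
clock: 5.25
tool_pos: [0.466, 0.3097, 0.2569]
orientation: [-180.0, -0.5, 40.0]
force: [0.9, 0.6, -1.8]
opening: 0.0291
gripper_force: 30.0
```

```bash
python3 -c "
from h import *
st()
s=spots('wrist','lid','lid_boss','mouth','clamp_hinge')
cv2.imwrite('pics/w2.png',s['frame'][:,:,::-1])
spots('top','mouth','lid_boss')
spots('scene','mouth')
plan([.5675,.1775,.25],-29,13)
plan([.607,.126,.25],-29,13)
"
```

```text
t5.25 [0.466  0.3097 0.2569] [-180.    -0.5   40. ] F [ 0.9  0.6 -1.8] op 0.0291 gf 30.0 J [ 54.   9. -14.   0. -67.  76.]
wrist lid [([0.362, 0.448, 0.003], 0.95), ([0.464, 0.31, 0.215], 0.83)]
wrist lid_boss [([0.363, 0.45, 0.029], 0.93), ([0.463, 0.311, 0.251], 0.79)]
wrist mouth [([0.61, 0.133, 0.091], 0.67), ([0.63, -0.438, -0.001], 0.45)]
wrist clamp_hinge [([0.688, 0.099, 0.172], 0.85)]
top mouth [([0.606, 0.13, 0.092], 0.82)]
top lid_boss [([0.362, 0.444, 0.034], 0.96), ([0.462, 0.308, 0.241], 0.86), ([0.509, -0.152, 0.044], 0.76), ([0.3, 0.295, 0.04], 0.6)]
scene mouth [([0.608, 0.125, 0.097], 0.61)]
13 rows [0.68, 1.18, -0.0] [0.01, 0.01, 5.3]
13 rows [0.94, 1.64, -0.0] [0.01, 0.01, 5.3]
```

View pics/w2.png

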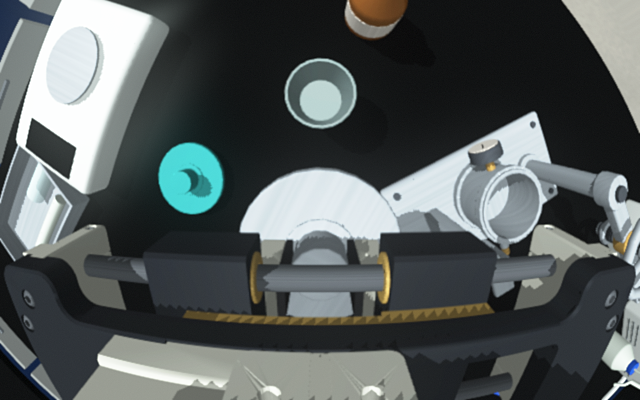

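The wrist view shows the lid level in the gripper at (318,220), the barrel's mouth at (505,200) and the beaker clear at (320,95). I'll refine the mouth by fitting the projected rim circles to the image edges.

```bash
cat >> h.py <<'E'
def project(s,P,fish):
    R=Ro.from_euler("xyz",s["attitude"],degrees=True)
    q=R.inv().apply(np.asarray(P)-s["position"])
    if fish:
        r=np.linalg.norm(q[:,:2],axis=1); th=np.arctan2(r,q[:,2]); a=q[:,:2]/r[:,None]*th[:,None]
    else: a=q[:,:2]/q[:,2:]
    return np.float32(a*[s["fx"],s["fy"]]+[s["cx"],s["cy"]])
def fitcircle(s,c0,z,radii,fish,span=.010,step=.0005):
    g=cv2.GaussianBlur(cv2.cvtColor(s["frame"],cv2.COLOR_RGB2GRAY).astype(np.float32),(0,0),.8)
    m=np.hypot(cv2.Sobel(g,cv2.CV_32F,1,0),cv2.Sobel(g,cv2.CV_32F,0,1)); m=np.minimum(m,150)
    a=np.linspace(0,2*np.pi,180,endpoint=False); best=[]
    for dx in np.arange(-span,span+1e-6,step):
        for dy in np.arange(-span,span+1e-6,step):
            sc=0
            for r in radii:
                uv=project(s,np.c_[c0[0]+dx+r*np.cos(a),c0[1]+dy+r*np.sin(a),0*a+z],fish)
                sc+=cv2.remap(m,uv[:,:1].copy(),uv[:,1:].copy(),1).mean()
            best.append((sc,c0[0]+dx,c0[1]+dy))
    best=np.array(sorted(best)[::-1][:8]); return best[0].round(4),best[:,1:].mean(0).round(4)
E
python3 -c "
from h import *
for c in ['wrist','top','scene']:
    s=snapshot(c)
    print(c,fitcircle(s,(.608,.128),.092,(.045,.0395),c=='wrist'))
    if c=='wrist':
        print('disc',fitcircle(s,(.464,.310),.2569-.041+.018,(.048,),True), fitcircle(s,(.464,.310),.2569-.041+.046,(.015,),True))
"
```

```text
wrist (array([2.342e+02, 6.075e-01, 1.275e-01]), array([0.6074, 0.1279]))
disc (array([81.2458,  0.4655,  0.308 ]), array([0.4654, 0.3079])) (array([77.6532,  0.4735,  0.3125]), array([0.4734, 0.3129]))
top (array([2.509573e+02, 6.035000e-01, 1.270000e-01]), array([0.6036, 0.1271]))
scene (array([2.353379e+02, 6.100000e-01, 1.265000e-01]), array([0.6101, 0.1262]))
```

Emit:
{"name": "play_rows", "arguments": {"plan": [[0.94, 1.63, 0, 0, 0, 5.3], [0.94, 1.63, 0, 0, 0, 5.3], [0.94, 1.63, 0, 0, 0, 5.3], [0.94, 1.63, 0, 0, 0, 5.3], [0.94, 1.63, 0, 0, 0, 5.3], [0.94, 1.63, 0, 0, 0, 5.3], [0.94, 1.63, 0, 0, 0, 5.3], [0.94, 1.63, 0, 0, 0, 5.3], [0.94, 1.63, 0, 0, 0, 5.3], [0.94, 1.63, 0, 0, 0, 5.3], [0.94, 1.63, 0, 0, 0, 5.3], [0.94, 1.63, 0, 0, 0, 5.3], [0.94, 1.63, 0, 0, 0, 5.3], [0, 0, 0, 0, 0, 0]]}}

```text
clock: 7.07
tool_pos: [0.6066, 0.1245, 0.2504]
orientation: [179.9, 0.0, -29.4]
force: [-0.1, 0.1, -4.0]
opening: 0.0292
gripper_force: 30.0
```

```bash
python3 -c "
from h import *
s=snapshot('wrist');cv2.imwrite('pics/w3.png',s['frame'][:,:,::-1]);st()
o=get_obs()['tool_pos']
print('disc',fitcircle(s,o[:2],o[2]-.023,(.048,),True))
s=snapshot('top');print('top disc',fitcircle(s,o[:2],o[2]-.023,(.048,),False))
plan([.6075,.127,.155],-29,6)
"
```

```text
t7.12 [0.6066 0.1258 0.2504] [180.    0.  -29.1] F [ 1.   0.3 -3. ] op 0.0295 gf 30.0 J [ 30.  15.  -6.   0. -69.  31.]
disc (array([93.2228,  0.6071,  0.1243]), array([0.6072, 0.1244]))
top disc (array([103.359 ,   0.6151,   0.1158]), array([0.6151, 0.1159]))
6 rows [0.01, -0.01, 1.59] [0.0, 0.0, 0.01]
```

View pics/w3.png

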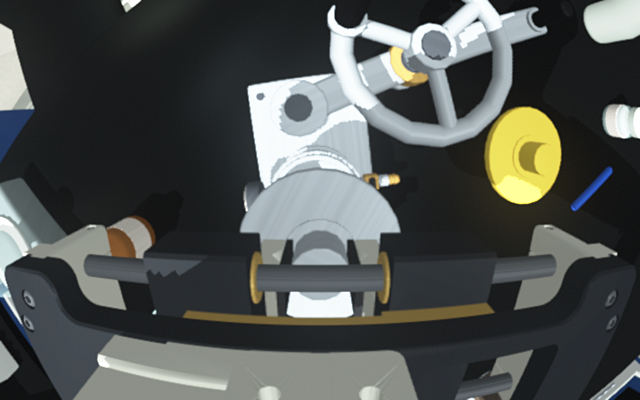

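The disc hangs level at (320,215) over the barrel ring, with the wheel well clear at (430,60). I'll go down slowly.

Emit:
{"name": "play_rows", "arguments": {"plan": [[-0.03, -0.03, 2.0, 0, 0, 0], [-0.03, -0.03, 2.0, 0, 0, 0], [0, -0.03, 2.0, 0, 0, 0], [0, -0.03, 2.0, 0, 0, 0], [0, -0.03, 1.5, 0, 0, 0], [0, 0, 1.0, 0, 0, 0], [0, 0, 0.3, 0, 0, 0], [0, 0, 0, 0, 0, 0], [0, 0, 0, 0, 0, 0]]}}

```text
clock: 7.92
tool_pos: [0.6073, 0.1295, 0.1434]
orientation: [-180.0, -0.0, -28.9]
force: [0.6, 0.4, -2.7]
opening: 0.0292
gripper_force: 30.0
```

Emit:
{"name": "play_rows", "arguments": {"plan": [[0, 0, 0.3, 0, 0, 0], [0, 0, 0.3, 0, 0, 0], [0, 0, 0.2, 0, 0, 0], [0, 0, 0, 0, 0, 0]]}}

```text
clock: 8.25
tool_pos: [0.6065, 0.1289, 0.1343]
orientation: [180.0, 0.0, -29.0]
force: [0.5, 0.1, -3.9]
opening: 0.0291
gripper_force: 30.0
```

Emit:
{"name": "play_rows", "arguments": {"plan": [[0, 0, 0.2, 0, 0, 0], [0, 0, 0.2, 0, 0, 0], [0, 0, 0, 0, 0, 0]]}}

```text
clock: 8.5
tool_pos: [0.6065, 0.1288, 0.1301]
orientation: [180.0, 0.0, -29.0]
force: [-0.2, 0.7, -3.3]
opening: 0.0294
gripper_force: 30.0
```

Below the rim height with no contact, so the plug is entering the bore.

Emit:
{"name": "play_rows", "arguments": {"plan": [[0, 0, 0.2, 0, 0, 0], [0, 0, 0.15, 0, 0, 0], [0, 0, 0.1, 0, 0, 0], [0, 0, 0, 0, 0, 0]]}}

```text
clock: 8.83
tool_pos: [0.6066, 0.1289, 0.1257]
orientation: [180.0, 0.0, -28.9]
force: [-0.0, -0.0, -3.3]
opening: 0.0294
gripper_force: 30.0
```

Emit:
{"name": "play_rows", "arguments": {"plan": [[0, 0, 0.1, 0, 0, 0], [0, 0, 0.1, 0, 0, 0], [0, 0, 0, 0, 0, 0]]}}

```text
clock: 9.08
tool_pos: [0.6069, 0.129, 0.125]
orientation: [-180.0, -0.0, -28.9]
force: [-3.0, 0.3, 3.0]
opening: 0.0295
gripper_force: 30.0
```

Emit:
{"name": "play_rows", "arguments": {"plan": [[0, 0, 0, 0, 0, 0], [0, 0, 0, 0, 0, 0], [0, 0, 0, 0, 0, 0], [0, 0, 0, 0, 0, 0], [0, 0, -2, 0, 0, 0], [0, 0, -3, 0, 0, 0], [0, 0, -4, 0, 0, 0], [0, 0, -4, 0, 0, 0], [0, 0, -4, 0, 0, 0], [0, 0, 0, 0, 0, 0]], "grip": 6.0}}

```text
clock: 9.92
tool_pos: [0.6102, 0.1295, 0.3038]
orientation: [-179.5, -0.6, -28.9]
force: [1.9, 0.2, 1.8]
opening: 0.0602
gripper_force: 0.0
```

```bash
python3 -c "
from h import *
st()
s=spots('wrist','lid_boss','clamp_hinge','clamp_post','hub','crank_grip')
cv2.imwrite('pics/w4.png',s['frame'][:,:,::-1])
print(fitcircle(s,(.607,.128),.102,(.048,),True))
spots('top','clamp_post','crank_grip')
"
```

```text
t9.92 [0.6102 0.1295 0.3038] [-179.5   -0.6  -28.9] F [1.9 0.2 1.8] op 0.0602 gf 0.0 J [ 30.  14.  -2.   0. -74.  31.]
wrist lid_boss [([0.504, -0.145, 0.044], 0.71), ([0.606, 0.133, 0.117], 0.65)]
wrist clamp_hinge [([0.687, 0.099, 0.174], 0.8), ([0.673, 0.4, 0.0], 0.49), ([0.604, 0.134, 0.082], 0.25)]
wrist clamp_post [([0.666, -0.107, 0.207], 0.92), ([0.388, 0.134, 0.002], 0.39)]
wrist hub [([0.682, 0.012, 0.216], 0.67)]
wrist crank_grip [([0.716, 0.049, 0.251], 0.58)]
(array([113.2528,   0.606 ,   0.1305]), array([0.6063, 0.1301]))
top clamp_post [([0.673, -0.112, 0.209], 0.68)]
top crank_grip [([0.709, 0.046, 0.248], 0.37)]
```

View pics/w4.png

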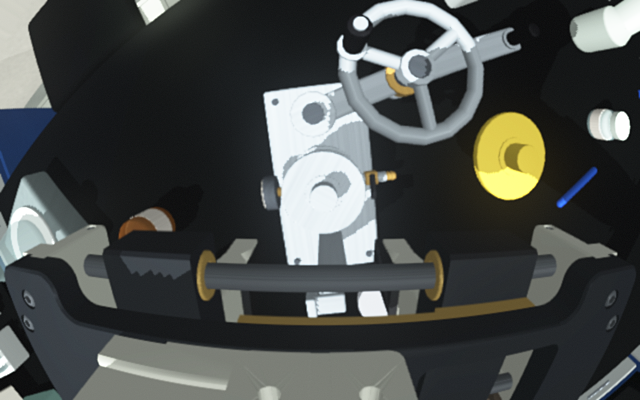

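The lid is home: its disc is concentric with the barrel at (322,192), and the fingers are clear. The wheel is at (415,70), the crank grip at (355,35) and the post near (510,38). The clamp arm comes next.

```bash
python3 -c "
from h import *
plan([.670,-.109,.335],-95,14)"
```

```text
14 rows [1.79, 0.5, -0.3] [0.01, -0.0, 4.72]
```

Emit:
{"name": "play_rows", "arguments": {"plan": [[1.79, 0.5, -0.4, 0, 0, 4.72], [1.79, 0.5, -0.4, 0, 0, 4.72], [1.79, 0.5, -0.4, 0, 0, 4.72], [1.79, 0.5, -0.4, 0, 0, 4.72], [1.79, 0.5, -0.4, 0, 0, 4.72], [1.79, 0.5, -0.4, 0, 0, 4.72], [1.79, 0.5, -0.4, 0, 0, 4.72], [1.79, 0.5, -0.2, 0, 0, 4.72], [1.79, 0.5, -0.2, 0, 0, 4.72], [1.79, 0.5, -0.2, 0, 0, 4.72], [1.79, 0.5, -0.2, 0, 0, 4.72], [1.79, 0.5, 0, 0, 0, 4.72], [1.79, 0.5, 0, 0, 0, 4.72], [1.79, 0.5, 0, 0, 0, 4.72], [0, 0, 0, 0, 0, 0], [0, 0, 0, 0, 0, 0]], "grip": 5.0}}

```text
clock: 11.7
tool_pos: [0.6692, -0.1099, 0.3295]
orientation: [180.0, -0.0, -95.1]
force: [-0.2, 0.1, 0.2]
opening: 0.0501
gripper_force: 0.0
```

```bash
python3 -c "
from h import *
st()
s=spots('wrist','clamp_post','clamp_hinge','hub','crank_grip')
plan([.669,-.109,.212],-95,6)
"
```

```text
t11.70 [ 0.6692 -0.1099  0.3295] [180.   -0.  -95.1] F [-0.2  0.1  0.2] op 0.0501 gf 0.0 J [  7.  19.   9.  -0. -80. -12.]
wrist clamp_post [([0.667, -0.108, 0.206], 0.74)]
wrist clamp_hinge []
wrist hub [([0.68, 0.013, 0.221], 0.57)]
wrist crank_grip []
6 rows [0.01, 0.01, 1.96] [0.0, -0.0, 0.01]
```

Emit:
{"name": "play_rows", "arguments": {"plan": [[0, 0.02, 2.5, 0, 0, 0], [0, 0.02, 2.5, 0, 0, 0], [0, 0.02, 2.5, 0, 0, 0], [0, 0.02, 2.2, 0, 0, 0], [0, 0.02, 1.2, 0, 0, 0], [0, 0.02, 0.8, 0, 0, 0], [0, 0, 0, 0, 0, 0]]}}

```text
clock: 12.53
tool_pos: [0.6678, -0.1085, 0.2116]
orientation: [179.9, -0.0, -95.0]
force: [-0.4, 0.4, 0.0]
opening: 0.0502
gripper_force: 0.0
```

Emit:
{"name": "play_rows", "arguments": {"plan": [[0, 0, 0, 0, 0, 0], [0, 0, 0, 0, 0, 0], [0, 0, 0, 0, 0, 0], [0, 0, 0, 0, 0, 0]], "grip": 2.0}}

```text
clock: 12.87
tool_pos: [0.6688, -0.1089, 0.2143]
orientation: [-179.9, 0.0, -95.0]
force: [0.8, 0.3, -0.3]
opening: 0.0287
gripper_force: 0.0
```

Emit:
{"name": "play_rows", "arguments": {"plan": [[-0.01, 0.72, 0, 0, 0, 2], [-0.01, 0.72, 0, 0, 0, 2], [-0.05, 1.44, 0, 0, 0, 4], [-0.05, 1.44, 0, 0, 0, 4], [-0.05, 1.44, 0, 0, 0, 4], [-0.05, 1.44, 0, 0, 0, 4], [-0.05, 1.44, 0, 0, 0, 4], [-0.05, 1.44, 0, 0, 0, 4], [-0.05, 1.44, 0, 0, 0, 4], [-0.05, 1.44, 0, 0, 0, 4]]}}

```text
clock: 13.7
tool_pos: [0.551, -0.0599, 0.2139]
orientation: [-179.9, 0.0, -131.2]
force: [3.1, -4.1, -3.1]
opening: 0.0202
gripper_force: 3.1
```

```bash
python3 -c "
from h import *
st()
s=spots('top','clamp_post','hub')
r=get_obs()['tool_pos'][:2]-[.687,.099];print(np.linalg.norm(r),np.degrees(np.arctan2(r[1],r[0]))%360)
"
```

```text
t13.70 [ 0.551  -0.0599  0.2139] [-179.9    0.  -131.2] F [ 3.1 -4.1 -3.1] op 0.0202 gf 3.1 J [ 14.  11. -18.   0. -62. -55.]
top clamp_post []
top hub [([0.632, 0.031, 0.217], 0.51), ([0.463, -0.385, -0.001], 0.44)]
0.20840420366259166 229.22502546893043
```

Emit:
{"name": "play_rows", "arguments": {"plan": [[-0.05, 1.44, 0, 0, 0, 4], [-0.05, 1.44, 0, 0, 0, 4], [-0.05, 1.44, 0, 0, 0, 4], [-0.05, 1.44, 0, 0, 0, 4], [-0.05, 1.44, 0, 0, 0, 4], [-0.05, 1.44, 0, 0, 0, 4], [-0.05, 1.44, 0, 0, 0, 4], [-0.05, 1.44, 0, 0, 0, 4], [-0.05, 1.44, 0, 0, 0, 4], [-0.05, 1.44, 0, 0, 0, 4], [-0.05, 1.44, 0, 0, 0, 4], [-0.05, 1.44, 0, 0, 0, 4], [-0.05, 1.44, 0, 0, 0, 4], [-0.05, 1.44, 0, 0, 0, 4], [-0.02, 0.72, 0, 0, 0, 2], [-0.02, 0.72, 0, 0, 0, 2]]}}

```text
clock: 15.18
tool_pos: [0.4845, 0.1358, 0.2137]
orientation: [-179.9, 0.0, 169.0]
force: [-1.2, -5.1, 4.2]
opening: 0.0203
gripper_force: 2.7
```

```bash
python3 -c "
from h import *
st()
r=get_obs()['tool_pos'][:2]-[.687,.099];print(np.linalg.norm(r),np.degrees(np.arctan2(r[1],r[0]))%360)
"
```

```text
t15.18 [0.4845 0.1358 0.2137] [-179.9    0.   169. ] F [-1.2 -5.1  4.2] op 0.0203 gf 2.7 J [  38.    6.  -23.    0.  -61. -139.]
0.20584767648795327 169.70602855627976
```

Now slow degree-sized steps until the stop shows in the force.

Emit:
{"name": "play_rows", "arguments": {"plan": [[-0.01, 0.54, 0, 0, 0, 1.5], [-0.01, 0.54, 0, 0, 0, 1.5], [-0.01, 0.54, 0, 0, 0, 1.5], [-0.01, 0.36, 0, 0, 0, 1], [0, 0.36, 0, 0, 0, 1], [0, 0, 0, 0, 0, 0]]}}

```text
clock: 15.68
tool_pos: [0.4904, 0.1587, 0.2134]
orientation: [-180.0, 0.0, 162.5]
force: [0.1, -2.9, 1.4]
opening: 0.0199
gripper_force: 1.3
```

Emit:
{"name": "play_rows", "arguments": {"plan": [[0, 0.36, 0, 0, 0, 1], [0, 0.36, 0, 0, 0, 1], [0, 0, 0, 0, 0, 0]]}}

```text
clock: 15.93
tool_pos: [0.4926, 0.1655, 0.2133]
orientation: [-180.0, 0.0, 160.5]
force: [0.1, -2.7, 2.3]
opening: 0.02
gripper_force: 1.3
```

Emit:
{"name": "play_rows", "arguments": {"plan": [[0, 0.36, 0, 0, 0, 1], [0, 0.2, 0, 0, 0, 0.5], [0, 0, 0, 0, 0, 0]]}}

```text
clock: 16.18
tool_pos: [0.4943, 0.1706, 0.2132]
orientation: [-180.0, 0.0, 159.0]
force: [0.2, -3.7, 2.0]
opening: 0.0199
gripper_force: 1.6
```

Emit:
{"name": "play_rows", "arguments": {"plan": [[0, 0.3, 0, 0, 0, 0], [0, 0, 0, 0, 0, 0]]}}

```text
clock: 16.35
tool_pos: [0.4952, 0.1734, 0.2131]
orientation: [-180.0, 0.0, 159.0]
force: [0.4, -3.9, 1.9]
opening: 0.0203
gripper_force: 1.9
```

Emit:
{"name": "play_rows", "arguments": {"plan": [[0, 0.3, 0, 0, 0, 0.8], [0, 0, 0, 0, 0, 0]]}}

```text
clock: 16.52
tool_pos: [0.4962, 0.1763, 0.2131]
orientation: [-180.0, 0.0, 158.2]
force: [1.1, -4.2, 1.0]
opening: 0.02
gripper_force: 1.7
```

Emit:
{"name": "play_rows", "arguments": {"plan": [[0, 0.3, 0, 0, 0, 0.8], [0, 0, 0, 0, 0, 0]]}}

```text
clock: 16.68
tool_pos: [0.4965, 0.177, 0.213]
orientation: [-179.7, -0.0, 157.4]
force: [-0.3, -13.3, 5.2]
opening: 0.0202
gripper_force: 5.9
```

Emit:
{"name": "play_rows", "arguments": {"plan": [[0, 0.1, 0, 0, 0, 0], [0, 0, 0, 0, 0, 0]]}}

```text
clock: 16.85
tool_pos: [0.4965, 0.177, 0.2129]
orientation: [-179.7, -0.0, 157.4]
force: [-0.5, -15.1, 6.1]
opening: 0.0203
gripper_force: 7.3
```

Emit:
{"name": "play_rows", "arguments": {"plan": [[0, -0.4, 0, 0, 0, 0], [0, 0, 0, 0, 0, 0], [0, 0, -3, 0, 0, 0], [0, 0, -4, 0, 0, 0], [0, 0, -4, 0, 0, 0], [0, 0, 0, 0, 0, 0], [0, 0, 0, 0, 0, 0]], "grip": 2.8}}

```text
clock: 17.43
tool_pos: [0.497, 0.1781, 0.3258]
orientation: [179.6, 0.1, 157.4]
force: [-0.7, -0.6, -0.9]
opening: 0.0279
gripper_force: 0.0
```

```bash
python3 -c "
from h import *
st()
s=spots('wrist','hub','crank_grip','clamp_post')
s=spots('top','hub','crank_grip','clamp_post','clamp_hinge')
i=s['frame'][100:250,200:400,::-1]
cv2.imwrite('pics/t5.png',cv2.resize(i,None,fx=4,fy=4,interpolation=2))
s=spots('scene','hub','crank_grip')
"
```

```text
t17.43 [0.497  0.1781 0.3258] [1.796e+02 1.000e-01 1.574e+02] F [-0.7 -0.6 -0.9] op 0.0279 gf 0.0 J [  41.    4.  -10.   -0.  -75. -154.]
wrist hub [([0.61, 0.128, 0.218], 0.65)]
wrist crank_grip []
wrist clamp_post [([0.492, 0.178, 0.208], 0.57)]
top hub [([0.607, 0.129, 0.216], 0.56)]
top crank_grip [([0.629, 0.082, 0.248], 0.6)]
top clamp_post [([0.391, 0.137, -0.001], 0.42)]
top clamp_hinge [([0.685, 0.102, 0.174], 0.72)]
scene hub []
scene crank_grip [([0.624, 0.085, 0.248], 0.46)]
```

View pics/t5.png

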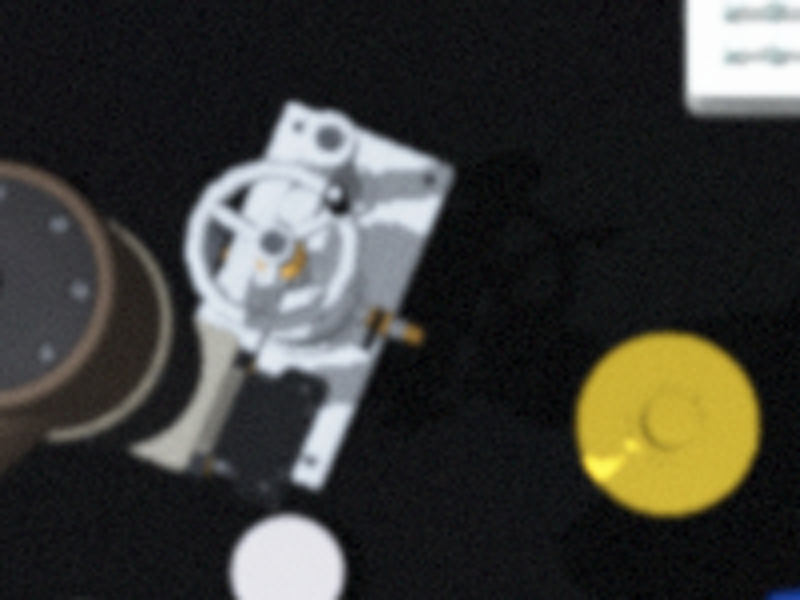

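The arm lies over the barrel with the wheel centred on it. The wheel is at (270,245) in the crop and the crank grip at (338,195), which is about (0.626, 0.083) in the world. Next I'll go above the crank.

```bash
python3 -c "
from h import *
plan([.626,.083,.325],-143,12)"
```

```text
12 rows [-1.06, -0.91, -0.02] [-0.0, -0.0, -4.97]
```

Emit:
{"name": "play_rows", "arguments": {"plan": [[-1.06, -0.91, 0, 0, 0, -5], [-1.06, -0.91, 0, 0, 0, -5], [-1.06, -0.91, 0, 0, 0, -5], [-1.06, -0.91, 0, 0, 0, -5], [-1.06, -0.91, 0, 0, 0, -5], [-1.06, -0.91, 0, 0, 0, -5], [-1.06, -0.91, 0, 0, 0, -5], [-1.06, -0.91, 0, 0, 0, -5], [-1.06, -0.91, 0, 0, 0, -5], [-1.06, -0.91, 0, 0, 0, -5], [-1.06, -0.91, 0, 0, 0, -5], [-1.06, -0.91, 0, 0, 0, -5], [0, 0, 0, 0, 0, 0], [0, 0, 0, 0, 0, 0]], "grip": 5.0}}

```text
clock: 19.2
tool_pos: [0.6262, 0.0826, 0.3222]
orientation: [180.0, -0.1, -142.7]
force: [-0.5, -0.4, -0.1]
opening: 0.0498
gripper_force: 0.0
```

```bash
python3 -c "
from h import *
st()
s=spots('wrist','hub','crank_grip','clamp_post')
cv2.imwrite('pics/w6.png',s['frame'][:,:,::-1])
s=spots('top','hub','crank_grip')
plan([.626,.083,.252],-143,5)
"
```

```text
t19.20 [0.6262 0.0826 0.3222] [ 1.800e+02 -1.000e-01 -1.427e+02] F [-0.5 -0.4 -0.1] op 0.0498 gf 0.0 J [ 25.  14.   2.  -0. -78. -78.]
wrist hub [([0.606, 0.131, 0.216], 0.72)]
wrist crank_grip [([0.631, 0.084, 0.25], 0.64)]
wrist clamp_post [([0.496, 0.174, 0.207], 0.92)]
top hub [([0.608, 0.13, 0.218], 0.8)]
top crank_grip []
5 rows [-0.01, -0.01, 1.43] [-0.0, 0.01, 0.07]
```

View pics/w6.png

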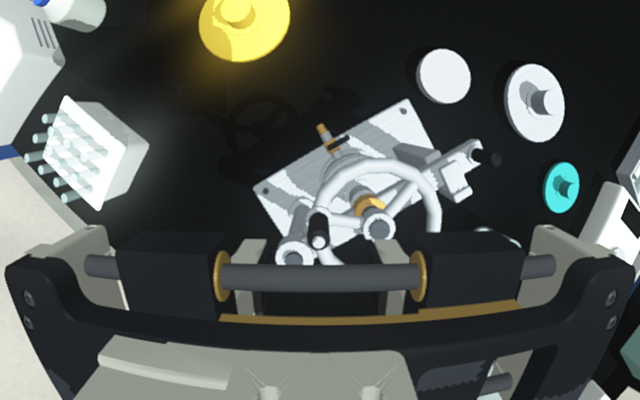

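The crank grip at (320,228) sits between the open fingers, and the arm is in the catch at (460,170).

Emit:
{"name": "play_rows", "arguments": {"plan": [[-0.05, 0, 2.0, 0, 0, 0], [-0.05, 0, 2.0, 0, 0, 0], [0, 0, 1.5, 0, 0, 0], [0, 0, 1.0, 0, 0, 0], [0, 0, 0.5, 0, 0, 0], [0, 0, 0, 0, 0, 0]]}}

```text
clock: 20.05
tool_pos: [0.6263, 0.0834, 0.2523]
orientation: [180.0, -0.1, -142.6]
force: [0.5, -0.5, 0.4]
opening: 0.0495
gripper_force: 0.0
```

Emit:
{"name": "play_rows", "arguments": {"plan": [[0, 0, 0, 0, 0, 0], [0, 0, 0, 0, 0, 0], [0, 0, 0, 0, 0, 0], [0, 0, 0, 0, 0, 0], [0, 0, 0, 0, 0, 0], [0, 0, 0, 0, 0, 0], [0, 0, 0, 0, 0, 0]], "grip": 1.0}}

```text
clock: 20.63
tool_pos: [0.6272, 0.0831, 0.2535]
orientation: [-179.9, 0.0, -142.6]
force: [1.5, -2.5, 0.2]
opening: 0.0153
gripper_force: 30.0
```

```bash
python3 -c "
from h import *
st()
"
```

```text
t20.63 [0.6272 0.0831 0.2535] [-179.9    0.  -142.6] F [ 1.5 -2.5  0.2] op 0.0153 gf 30.0 J [ 25.  16.  -4.   0. -69. -78.]
```

```bash
cat > w.py <<'E'
from h import *
import sys
C=np.array([.6075,.1292]); r=.05
o=get_obs(); d=o["tool_pos"][:2]-C; am=np.degrees(np.arctan2(d[1],d[0]))
t=np.array([np.sin(np.radians(am)),-np.cos(np.radians(am))])
print("t%.2f ang %.1f r %.4f z %.4f push %.1f radial %.1f fz %.1f gf %.1f"%(o["clock"],am,np.linalg.norm(d),o["tool_pos"][2],-o["force"][:2]@t,o["force"][:2]@d/np.linalg.norm(d),o["force"][2],o["gripper_force"]))
a0,n,st=float(sys.argv[1]),int(sys.argv[2]),float(sys.argv[3]) # commanded start angle, rows, deg per row
y=np.radians(-142.6); T=np.array([[np.cos(y),np.sin(y)],[np.sin(y),-np.cos(y)]])
a=np.radians(a0-st*np.arange(n+1)); P=r*np.c_[np.cos(a),np.sin(a)]
print([[round(100*u,2),round(100*v,2),round(st/360*1.6,2),0,0,0] for u,v in np.diff(P,axis=0)@T.T],"end",a0-n*st)
E
python3 w.py -67 10 6; python3 w.py -127 10 6|tail -1
```

```text
t20.63 ang -66.9 r 0.0502 z 0.2535 push 0.4 radial 2.9 fz 0.2 gf 30.0
[[np.float64(0.5), np.float64(0.16), 0.03, 0, 0, 0], [np.float64(0.48), np.float64(0.21), 0.03, 0, 0, 0], [np.float64(0.46), np.float64(0.26), 0.03, 0, 0, 0], [np.float64(0.43), np.float64(0.3), 0.03, 0, 0, 0], [np.float64(0.39), np.float64(0.35), 0.03, 0, 0, 0], [np.float64(0.35), np.float64(0.39), 0.03, 0, 0, 0], [np.float64(0.31), np.float64(0.42), 0.03, 0, 0, 0], [np.float64(0.27), np.float64(0.45), 0.03, 0, 0, 0], [np.float64(0.22), np.float64(0.48), 0.03, 0, 0, 0], [np.float64(0.17), np.float64(0.5), 0.03, 0, 0, 0]] end -127.0
[[np.float64(0.11), np.float64(0.51), 0.03, 0, 0, 0], [np.float64(0.06), np.float64(0.52), 0.03, 0, 0, 0], [np.float64(0.01), np.float64(0.52), 0.03, 0, 0, 0], [np.float64(-0.05), np.float64(0.52), 0.03, 0, 0, 0], [np.float64(-0.1), np.float64(0.51), 0.03, 0, 0, 0], [np.float64(-0.16), np.float64(0.5), 0.03, 0, 0, 0], [np.float64(-0.21), np.float64(0.48), 0.03, 0, 0, 0], [np.float64(-0.26), np.float64(0.46), 0.03, 0, 0, 0], [np.float64(-0.3), np.float64(0.43), 0.03, 0, 0, 0], [np.float64(-0.35), np.float64(0.39), 0.03, 0, 0, 0]] end -187.0
```

Emit:
{"name": "play_rows", "arguments": {"plan": [[0.5, 0.16, 0.03, 0, 0, 0], [0.48, 0.21, 0.03, 0, 0, 0], [0.46, 0.26, 0.03, 0, 0, 0], [0.43, 0.3, 0.03, 0, 0, 0], [0.39, 0.35, 0.03, 0, 0, 0], [0.35, 0.39, 0.03, 0, 0, 0], [0.31, 0.42, 0.03, 0, 0, 0], [0.27, 0.45, 0.03, 0, 0, 0], [0.22, 0.48, 0.03, 0, 0, 0], [0.17, 0.5, 0.03, 0, 0, 0]]}}

```text
clock: 21.47
tool_pos: [0.5772, 0.0867, 0.2512]
orientation: [-179.7, -0.1, -142.7]
force: [2.3, -13.6, 4.1]
opening: 0.0157
gripper_force: 30.1
```

```bash
sed -i 's/round(100\*u,2),round(100\*v,2)/float(round(100*u,2)),float(round(100*v,2))/' w.py; python3 w.py -127 5 6
```

```text
t21.47 ang -125.5 r 0.0522 z 0.2512 push 9.8 radial 9.7 fz 4.1 gf 30.1
[[0.11, 0.51, 0.03, 0, 0, 0], [0.06, 0.52, 0.03, 0, 0, 0], [0.01, 0.52, 0.03, 0, 0, 0], [-0.05, 0.52, 0.03, 0, 0, 0], [-0.1, 0.51, 0.03, 0, 0, 0]] end -157.0
```

Emit:
{"name": "play_rows", "arguments": {"plan": [[0.14, 0.5, 0.03, 0, 0, 0], [0.09, 0.51, 0.03, 0, 0, 0], [0.04, 0.51, 0.03, 0, 0, 0], [-0.03, 0.52, 0.03, 0, 0, 0], [-0.1, 0.51, 0.03, 0, 0, 0]]}}

```text
clock: 21.88
tool_pos: [0.5594, 0.1063, 0.2494]
orientation: [-179.8, -0.2, -142.7]
force: [-2.6, -10.4, 7.5]
opening: 0.0155
gripper_force: 30.0
```

```bash
sed -i 's/C=np.array.*; r/C=np.array([.6068,.1282]); r/' w.py; python3 w.py -157 10 6
```

```text
t21.88 ang -155.2 r 0.0522 z 0.2494 push 8.3 radial 6.7 fz 7.5 gf 30.0
[[-0.16, 0.5, 0.03, 0, 0, 0], [-0.21, 0.48, 0.03, 0, 0, 0], [-0.26, 0.46, 0.03, 0, 0, 0], [-0.3, 0.43, 0.03, 0, 0, 0], [-0.35, 0.39, 0.03, 0, 0, 0], [-0.39, 0.35, 0.03, 0, 0, 0], [-0.42, 0.31, 0.03, 0, 0, 0], [-0.45, 0.27, 0.03, 0, 0, 0], [-0.48, 0.22, 0.03, 0, 0, 0], [-0.5, 0.17, 0.03, 0, 0, 0]] end -217.0
```

Emit:
{"name": "play_rows", "arguments": {"plan": [[-0.12, 0.5, 0.02, 0, 0, 0], [-0.17, 0.49, 0.02, 0, 0, 0], [-0.22, 0.47, 0.02, 0, 0, 0], [-0.28, 0.43, 0.02, 0, 0, 0], [-0.34, 0.39, 0.02, 0, 0, 0]]}}

```text
clock: 22.3
tool_pos: [0.5544, 0.1319, 0.2478]
orientation: [-179.9, -0.2, -142.7]
force: [-1.6, -8.9, 2.1]
opening: 0.0156
gripper_force: 30.0
```

```bash
sed -i 's/C=np.array.*; r/C=np.array([.6047,.1274]); r/' w.py; python3 w.py -187 10 6
```

```text
t22.30 ang 174.8 r 0.0505 z 0.2478 push 9.0 radial 0.8 fz 2.1 gf 30.0
[[-0.39, 0.35, 0.03, 0, 0, 0], [-0.42, 0.31, 0.03, 0, 0, 0], [-0.45, 0.27, 0.03, 0, 0, 0], [-0.48, 0.22, 0.03, 0, 0, 0], [-0.5, 0.17, 0.03, 0, 0, 0], [-0.51, 0.11, 0.03, 0, 0, 0], [-0.52, 0.06, 0.03, 0, 0, 0], [-0.52, 0.01, 0.03, 0, 0, 0], [-0.52, -0.05, 0.03, 0, 0, 0], [-0.51, -0.1, 0.03, 0, 0, 0]] end -247.0
```

Radial force is gone and the push is about 9 N, so the wheel is running free. I'll continue.

Emit:
{"name": "play_rows", "arguments": {"plan": [[-0.39, 0.35, 0.03, 0, 0, 0], [-0.42, 0.31, 0.02, 0, 0, 0], [-0.45, 0.27, 0.03, 0, 0, 0], [-0.48, 0.22, 0.02, 0, 0, 0], [-0.5, 0.17, 0.03, 0, 0, 0]]}}

```text
clock: 22.72
tool_pos: [0.5634, 0.1563, 0.2463]
orientation: [-180.0, -0.3, -142.6]
force: [-5.7, -6.9, 4.9]
opening: 0.0154
gripper_force: 30.0
```

```bash
python3 w.py -217 10 6
```

```text
t22.72 ang 145.0 r 0.0504 z 0.2463 push 8.9 radial 0.7 fz 4.9 gf 30.0
[[-0.51, 0.11, 0.03, 0, 0, 0], [-0.52, 0.06, 0.03, 0, 0, 0], [-0.52, 0.01, 0.03, 0, 0, 0], [-0.52, -0.05, 0.03, 0, 0, 0], [-0.51, -0.1, 0.03, 0, 0, 0], [-0.5, -0.16, 0.03, 0, 0, 0], [-0.48, -0.21, 0.03, 0, 0, 0], [-0.46, -0.26, 0.03, 0, 0, 0], [-0.43, -0.3, 0.03, 0, 0, 0], [-0.39, -0.35, 0.03, 0, 0, 0]] end -277.0
```

Emit:
{"name": "play_rows", "arguments": {"plan": [[-0.51, 0.11, 0.02, 0, 0, 0], [-0.52, 0.06, 0.02, 0, 0, 0], [-0.52, 0.01, 0.03, 0, 0, 0], [-0.52, -0.05, 0.02, 0, 0, 0], [-0.51, -0.1, 0.03, 0, 0, 0]]}}

```text
clock: 23.13
tool_pos: [0.5833, 0.1728, 0.2448]
orientation: [180.0, -0.3, -142.6]
force: [-7.9, -3.3, 5.8]
opening: 0.0156
gripper_force: 30.0
```

```bash
python3 w.py -247 10 6
```

```text
t23.13 ang 115.2 r 0.0502 z 0.2448 push 8.5 radial 0.4 fz 5.8 gf 30.0
[[-0.5, -0.16, 0.03, 0, 0, 0], [-0.48, -0.21, 0.03, 0, 0, 0], [-0.46, -0.26, 0.03, 0, 0, 0], [-0.43, -0.3, 0.03, 0, 0, 0], [-0.39, -0.35, 0.03, 0, 0, 0], [-0.35, -0.39, 0.03, 0, 0, 0], [-0.31, -0.42, 0.03, 0, 0, 0], [-0.27, -0.45, 0.03, 0, 0, 0], [-0.22, -0.48, 0.03, 0, 0, 0], [-0.17, -0.5, 0.03, 0, 0, 0]] end -307.0
```

Emit:
{"name": "play_rows", "arguments": {"plan": [[-0.5, -0.16, 0.02, 0, 0, 0], [-0.48, -0.21, 0.03, 0, 0, 0], [-0.46, -0.26, 0.02, 0, 0, 0], [-0.43, -0.3, 0.03, 0, 0, 0], [-0.39, -0.35, 0.02, 0, 0, 0]]}}

```text
clock: 23.55
tool_pos: [0.6088, 0.1773, 0.2435]
orientation: [179.9, -0.3, -142.6]
force: [-10.0, 1.4, 5.6]
opening: 0.0156
gripper_force: 30.0
```

```bash
python3 w.py -277 5 6
```

```text
t23.55 ang 85.3 r 0.0501 z 0.2435 push 10.1 radial 0.5 fz 5.6 gf 30.0
[[-0.35, -0.39, 0.03, 0, 0, 0], [-0.31, -0.42, 0.03, 0, 0, 0], [-0.27, -0.45, 0.03, 0, 0, 0], [-0.22, -0.48, 0.03, 0, 0, 0], [-0.17, -0.5, 0.03, 0, 0, 0]] end -307.0
```

Emit:
{"name": "play_rows", "arguments": {"plan": [[-0.35, -0.39, 0.03, 0, 0, 0], [-0.31, -0.42, 0.02, 0, 0, 0]]}}

```text
clock: 23.72
tool_pos: [0.619, 0.1753, 0.243]
orientation: [179.8, -0.2, -142.6]
force: [-10.4, 3.8, 6.8]
opening: 0.0153
gripper_force: 30.0
```

```bash
python3 w.py -289 10 3
```

```text
t23.72 ang 73.4 r 0.0500 z 0.2430 push 11.1 radial 0.7 fz 6.8 gf 30.0
[[-0.14, -0.22, 0.01, 0, 0, 0], [-0.13, -0.23, 0.01, 0, 0, 0], [-0.12, -0.24, 0.01, 0, 0, 0], [-0.1, -0.24, 0.01, 0, 0, 0], [-0.09, -0.25, 0.01, 0, 0, 0], [-0.08, -0.25, 0.01, 0, 0, 0], [-0.06, -0.25, 0.01, 0, 0, 0], [-0.05, -0.26, 0.01, 0, 0, 0], [-0.04, -0.26, 0.01, 0, 0, 0], [-0.02, -0.26, 0.01, 0, 0, 0]] end -319.0
```

The push is climbing, so the foot is bearing on the lid. I'll take half-speed steps now.

Emit:
{"name": "play_rows", "arguments": {"plan": [[-0.14, -0.22, 0.01, 0, 0, 0], [-0.13, -0.23, 0.01, 0, 0, 0], [-0.12, -0.24, 0.01, 0, 0, 0], [-0.1, -0.24, 0.01, 0, 0, 0]]}}

```text
clock: 24.05
tool_pos: [0.6284, 0.1714, 0.2426]
orientation: [179.8, -0.2, -142.6]
force: [-9.8, 5.4, 4.9]
opening: 0.0155
gripper_force: 30.1
```

```bash
python3 w.py -301 8 3
```

```text
t24.05 ang 61.7 r 0.0500 z 0.2426 push 11.2 radial 0.0 fz 4.9 gf 30.1
[[-0.09, -0.25, 0.01, 0, 0, 0], [-0.08, -0.25, 0.01, 0, 0, 0], [-0.06, -0.25, 0.01, 0, 0, 0], [-0.05, -0.26, 0.01, 0, 0, 0], [-0.04, -0.26, 0.01, 0, 0, 0], [-0.02, -0.26, 0.01, 0, 0, 0], [-0.01, -0.26, 0.01, 0, 0, 0], [0.0, -0.26, 0.01, 0, 0, 0]] end -325.0
```

Emit:
{"name": "play_rows", "arguments": {"plan": [[-0.09, -0.25, 0.01, 0, 0, 0], [-0.08, -0.25, 0.02, 0, 0, 0], [-0.06, -0.25, 0.01, 0, 0, 0], [-0.05, -0.26, 0.01, 0, 0, 0]]}}

```text
clock: 24.38
tool_pos: [0.6369, 0.1657, 0.2421]
orientation: [179.8, -0.1, -142.6]
force: [-9.4, 6.5, 5.8]
opening: 0.0154
gripper_force: 30.1
```

```bash
python3 w.py -313 8 3
```

```text
t24.38 ang 50.0 r 0.0500 z 0.2421 push 11.4 radial -1.0 fz 5.8 gf 30.1
[[-0.04, -0.26, 0.01, 0, 0, 0], [-0.02, -0.26, 0.01, 0, 0, 0], [-0.01, -0.26, 0.01, 0, 0, 0], [0.0, -0.26, 0.01, 0, 0, 0], [0.02, -0.26, 0.01, 0, 0, 0], [0.03, -0.26, 0.01, 0, 0, 0], [0.05, -0.26, 0.01, 0, 0, 0], [0.06, -0.26, 0.01, 0, 0, 0]] end -337.0
```

Emit:
{"name": "play_rows", "arguments": {"plan": [[-0.04, -0.26, 0.01, 0, 0, 0], [-0.02, -0.26, 0.01, 0, 0, 0], [-0.01, -0.26, 0.02, 0, 0, 0], [0, -0.26, 0.01, 0, 0, 0]]}}

```text
clock: 24.72
tool_pos: [0.644, 0.1585, 0.2416]
orientation: [179.8, -0.1, -142.6]
force: [-8.8, 7.9, 5.5]
opening: 0.0152
gripper_force: 30.1
```

```bash
python3 w.py -325 8 3
```

```text
t24.72 ang 38.4 r 0.0501 z 0.2416 push 11.7 radial -2.0 fz 5.5 gf 30.1
[[0.02, -0.26, 0.01, 0, 0, 0], [0.03, -0.26, 0.01, 0, 0, 0], [0.05, -0.26, 0.01, 0, 0, 0], [0.06, -0.26, 0.01, 0, 0, 0], [0.07, -0.25, 0.01, 0, 0, 0], [0.08, -0.25, 0.01, 0, 0, 0], [0.1, -0.24, 0.01, 0, 0, 0], [0.11, -0.24, 0.01, 0, 0, 0]] end -349.0
```

Emit:
{"name": "play_rows", "arguments": {"plan": [[0.03, -0.26, 0.01, 0, 0, 0], [0.05, -0.26, 0.02, 0, 0, 0], [0.06, -0.26, 0.01, 0, 0, 0], [0.07, -0.26, 0.01, 0, 0, 0]]}}

```text
clock: 25.05
tool_pos: [0.6492, 0.1497, 0.2414]
orientation: [179.7, 0.0, -142.6]
force: [-7.9, 11.5, 4.4]
opening: 0.0156
gripper_force: 30.1
```

```bash
python3 w.py -337 8 3
```

```text
t25.05 ang 26.7 r 0.0498 z 0.2414 push 13.8 radial -1.9 fz 4.4 gf 30.1
[[0.07, -0.25, 0.01, 0, 0, 0], [0.08, -0.25, 0.01, 0, 0, 0], [0.1, -0.24, 0.01, 0, 0, 0], [0.11, -0.24, 0.01, 0, 0, 0], [0.12, -0.23, 0.01, 0, 0, 0], [0.13, -0.22, 0.01, 0, 0, 0], [0.15, -0.22, 0.01, 0, 0, 0], [0.16, -0.21, 0.01, 0, 0, 0]] end -361.0
```

Emit:
{"name": "play_rows", "arguments": {"plan": [[0.06, -0.16, 0.01, 0, 0, 0]]}}

```text
clock: 25.13
tool_pos: [0.6499, 0.1482, 0.2413]
orientation: [179.8, 0.1, -142.6]
force: [-7.3, 10.9, 4.6]
opening: 0.0156
gripper_force: 30.1
```

```bash
python3 w.py -339 3 2
```

```text
t25.13 ang 24.7 r 0.0497 z 0.2413 push 12.9 radial -2.0 fz 4.6 gf 30.1
[[0.05, -0.17, 0.01, 0, 0, 0], [0.06, -0.16, 0.01, 0, 0, 0], [0.06, -0.16, 0.01, 0, 0, 0]] end -345.0
```

Emit:
{"name": "play_rows", "arguments": {"plan": [[0.08, -0.25, 0.01, 0, 0, 0]]}}

```text
clock: 25.22
tool_pos: [0.6508, 0.146, 0.2413]
orientation: [179.7, 0.1, -142.6]
force: [-7.4, 10.9, 5.3]
opening: 0.0151
gripper_force: 30.1
```

Emit:
{"name": "play_rows", "arguments": {"plan": [[0.1, -0.24, 0.01, 0, 0, 0]]}}

```text
clock: 25.3
tool_pos: [0.6516, 0.1436, 0.2412]
orientation: [179.7, 0.1, -142.6]
force: [-6.7, 11.8, 4.2]
opening: 0.0156
gripper_force: 30.1
```

```bash
python3 w.py -345 3 3
```

```text
t25.30 ang 19.1 r 0.0497 z 0.2412 push 13.3 radial -2.5 fz 4.2 gf 30.1
[[0.11, -0.24, 0.01, 0, 0, 0], [0.12, -0.23, 0.01, 0, 0, 0], [0.13, -0.23, 0.01, 0, 0, 0]] end -354.0
```

Emit:
{"name": "play_rows", "arguments": {"plan": [[0.12, -0.24, 0.01, 0, 0, 0]]}}

```text
clock: 25.38
tool_pos: [0.6523, 0.1412, 0.2411]
orientation: [179.8, 0.1, -142.6]
force: [-5.2, 12.5, 4.4]
opening: 0.0154
gripper_force: 30.1
```

Emit:
{"name": "play_rows", "arguments": {"plan": [[0.13, -0.23, 0.01, 0, 0, 0]]}}

```text
clock: 25.47
tool_pos: [0.6529, 0.1387, 0.2411]
orientation: [179.8, 0.2, -142.6]
force: [-5.4, 12.5, 4.2]
opening: 0.0154
gripper_force: 30.1
```

```bash
python3 w.py -351 3 3
```

```text
t25.47 ang 13.2 r 0.0495 z 0.2411 push 13.4 radial -2.4 fz 4.2 gf 30.1
[[0.13, -0.23, 0.01, 0, 0, 0], [0.14, -0.22, 0.01, 0, 0, 0], [0.15, -0.21, 0.01, 0, 0, 0]] end -360.0
```

Emit:
{"name": "play_rows", "arguments": {"plan": [[0.14, -0.22, 0.01, 0, 0, 0]]}}

```text
clock: 25.55
tool_pos: [0.6533, 0.1363, 0.241]
orientation: [179.8, 0.2, -142.5]
force: [-4.4, 13.9, 2.5]
opening: 0.0156
gripper_force: 30.1
```

Emit:
{"name": "play_rows", "arguments": {"plan": [[0.15, -0.21, 0.01, 0, 0, 0]]}}

```text
clock: 25.63
tool_pos: [0.6536, 0.1338, 0.241]
orientation: [179.8, 0.2, -142.5]
force: [-3.5, 14.0, 2.7]
opening: 0.0156
gripper_force: 30.1
```

```bash
python3 w.py -357 3 3
```

```text
t25.63 ang 7.5 r 0.0494 z 0.2410 push 14.3 radial -1.6 fz 2.7 gf 30.1
[[0.15, -0.21, 0.01, 0, 0, 0], [0.16, -0.2, 0.01, 0, 0, 0], [0.17, -0.19, 0.01, 0, 0, 0]] end -366.0
```

The push is about 14.2 N, so the wheel is firm. I'll release and lift straight off.

Emit:
{"name": "play_rows", "arguments": {"plan": [[0, 0, 0, 0, 0, 0], [0, 0, 0, 0, 0, 0], [0, 0, 0, 0, 0, 0], [0, 0, 0, 0, 0, 0], [0, 0, 0, 0, 0, 0], [0, 0, -1, 0, 0, 0], [0, 0, -2, 0, 0, 0], [0, 0, -3, 0, 0, 0], [0, 0, -4, 0, 0, 0], [0, 0, -3, 0, 0, 0], [0, 0, -1, 0, 0, 0], [0, 0, 0, 0, 0, 0]], "grip": 5.0}}

```text
clock: 26.63
tool_pos: [0.6551, 0.1298, 0.3858]
orientation: [-179.9, 0.4, -142.6]
force: [-0.1, 0.8, -0.9]
opening: 0.0501
gripper_force: 0.0
```

```bash
python3 -c "
from h import *
st()
s=spots('wrist','hub','crank_grip','clamp_post')
cv2.imwrite('pics/w7.png',s['frame'][:,:,::-1])
s=spots('top','crank_grip','clamp_post','beaker','petri')
"
```

```text
t26.63 [0.6551 0.1298 0.3858] [-179.9    0.4 -142.6] F [-0.1  0.8 -0.9] op 0.0501 gf 0.0 J [ 28.  17.  13.   0. -86. -81.]
wrist hub [([0.608, 0.129, 0.204], 0.56)]
wrist crank_grip [([0.658, 0.14, 0.24], 0.95)]
wrist clamp_post [([0.492, 0.175, 0.205], 0.55)]
top crank_grip [([0.655, 0.137, 0.235], 0.41)]
top clamp_post [([0.496, 0.173, 0.205], 0.83)]
top beaker [([0.541, 0.381, -0.004], 0.58)]
top petri [([0.388, 0.137, -0.002], 0.96), ([0.465, -0.384, 0.001], 0.43)]
```

View pics/w7.png

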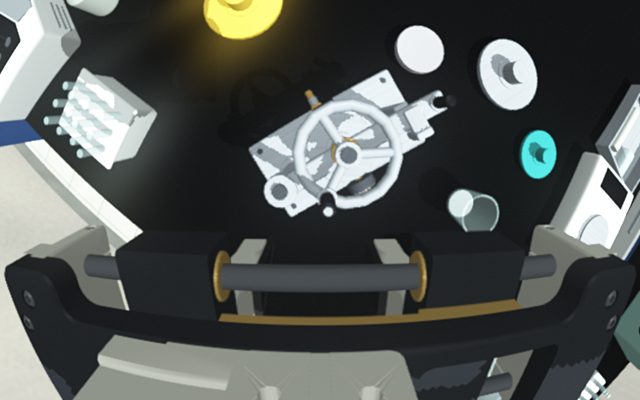

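The arm lies in the catch at (425,112), the wheel is over the lid at (348,155), and the crank is free at (328,205). The bystanders are where they stood.

```bash
python3 -c "
from plant import *
print(close_job())"
```

```text
the job is handed in; nothing more can be done
None
```

The filter is closed: the lid is home, the clamp arm is against its stop, and the handwheel is wound clockwise to about 14 N at the crank. The gripper is clear, nothing else on the bench was moved as far as the last pictures show, and I handed the job in at about 27 s with no verdict returned.

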